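Take the orange forceps caddy off its keyhole screw for washing

TASK

The orange caddy hanging on the small white board needs a wash: take hold of the tab on its top, lift it until the screw head is in the wide part of its keyhole, pull it straight off the board, and stand it upright on the floor of the empty white tray beside the board. Set it down rather than dropping it, and leave the blue caddy hanging where it is.

Things in the scene. Friction and masses are not known exactly. Their poses are not given: they have to be found in the camera images.
- orange_caddy: Orange plastic caddy, 0.22 kg, hung on one screw, leaning < 3 deg. Origin: centre of flat underside, z up, front -x. Trough 60 (x) x 84 (y) x 50 mm. Back plate x 24 to 30, up to z 150 mm. Grip tab on top: x 20 to 30, y -20 to 20, z 150 to 200 mm. Keyhole at y 0: 38 mm hole centred z 93, 12 mm slot above it up to z 128. Raise it 31 mm (22 to 39 will do), then pull to its -x; 30 mm clears the head.
- blue_caddy: The blue caddy, same shape, size, origin and axes as the orange one, hanging on the board's other screw; it stays there. Both start with their undersides about 46 mm above the table, back plates close to the board, the screw's shank at the top of the slot.
- board: White upright board, fixed: 18 mm thick, 280 mm wide (y), 190 mm tall, steel foot behind. Origin: on the table, in its front face, mid-width; x points into the board, caddies hang on its -x side, which faces away from the robot; z up. Two steel screws stand out at y -75 and +75 mm, z 170 mm: shank 8 mm across, 10 mm long, then a round head 20 mm across, 5 mm thick. The orange caddy may hang on either.
- wash_tray: Empty white wash tray, fixed, open on top: 240 (x) x 320 (y) mm outside, 55 mm tall, walls 5 mm, floor top 5 mm above its origin. Origin: centre of its underside; z up. It stands to the right (-y) of the board. The other white tray, with a wide grey ring in it, is not meant.
Not all that is in view belongs to the job. What is meant by the orange_caddy is not turquoise or yellow, and is the larger of those in its own colour.

How it is judged (in metres and radians):
On the way, in this order (a step that is already met when the one before it is completed fails the run):
1. the orange caddy has been lifted at least 18 mm while still against the board, so that the screw head is in the wide hole (z of orange_caddy in the frame of board above 0.064 m and x of orange_caddy in the frame of board above -0.06 m).
2. the orange caddy has been pulled off the screw, at least 30 mm away from the board (x of orange_caddy in the frame of board below -0.0605 m), for 0.05 s.
At the end, for the whole second after the job is handed in: The orange caddy stands at rest in the wash tray: its origin within the tray's walls and at most 10 mm above the tray's floor, upright within 10 degrees, any yaw. The blue caddy still hangs within 30 mm of where it started, tilted less than 15 degrees (x of orange_caddy in the frame of wash_tray between -0.115 and 0.115 m and y of orange_caddy in the frame of wash_tray between -0.155 and 0.155 m and z of orange_caddy in the frame of wash_tray between 0 and 0.015 m and angle between orange_caddy's own z axis and vertical below 0.175 rad and linear speed of orange_caddy below 0.03 m/s and distance of blue_caddy from where it was at the start of the episode below 0.03 m and angle between blue_caddy's own z axis and vertical below 0.26 rad); the robot touches nothing.
It fails at once if the orange caddy is dropped (let go more than about 20 mm above where it lands) (contact force between the fingers and orange_caddy below 0.05 N and linear speed of orange_caddy above 0.65 m/s).
It fails at once if the blue caddy is knocked off its screw or moved more than 60 mm (distance of blue_caddy from where it was at the start of the episode above 0.06 m).
It also fails if it takes over 40 s, if anything falls off the work surface, if the arm or the gripper's body presses on something with over 40 N, if the wrist force passes 120 N, or if a joint passes its speed limit or range.

ROBOT

A 6-joint arm with a two-finger parallel gripper is mounted at the origin on the work surface. World frame = base frame: x ahead of the robot, y to its left, z up, the work surface at z = 0. Lengths are in mm, angles in degrees, forces in N, time in s.
With the tool pointing down it reaches from about 300 to 750 mm from the base axis. Payload 8.5 kg.
Tool frame: the origin (TCP) lies midway between the tips of the shut fingers; the grasp point (between the pads) lies 19 mm behind it (bot.grip_point_offset is the distance from the TCP to the grasp point, in mm); z points along the fingers, y is the line along which they close (so a half turn about z gives the same grasp; the last joint's range is limited). The gripper opens to 85 mm and grips with 20 to 120 N. Pads are 22 mm wide; open, the fingers measure 114 mm over their backs; the gripper's body (76 mm by 85 mm) begins 54 mm behind the grasp point. The pads swing forward as they close: fully open they stand 13 mm farther back than shut.
Start: joints at [-84.357, 21.807, 74.336, -0, 83.858, -12.336], TCP at [169.765, -523.125, 204.722] pointing down, gripper open.
Joint ranges: [-178.18, 178.18], [-50.72, 133.34], [12.68, 142.11], [-81.47, 261.47], [9.98, 163.14], [-165.26, 165.26]. Speed limits (degrees/s): [136.94, 136.94, 180, 180, 180, 180].

INTERFACE

Orientations are given as [roll, pitch, yaw] about the fixed x, y, z axes, in that order (R = Rz(yaw) Ry(pitch) Rx(roll)).
In Python, from station import bot gives the robot as it stands.
- The arm moves only by the tool servo_tool, never from a script. Its argument "motion" is a list of rows, each a list of 7 numbers: the shift along the tool's x, y, z in units of 0.1 m (1.0 is 0.1 m), then the turn, a rotation vector about the tool's x, y, z in units of pi/2 rad (1.0 is pi/2 rad), then the gripper command: -1 is shut, 1 is fully open, values between are in proportion. In form: [[dx, dy, dz, wx, wy, wz, fingers], ...]. A call has 1 to 12 rows; each row is the pose to reach, as a shift and turn from the pose commanded when the call began, along the tool's axes at that moment; what a row does not reach only later rows make up. A row lasts 1/10 s, in which the tool goes at most 50 mm and 8.59 degrees, less where a joint would pass 70% of its speed; a pose out of reach is approached as far as the arm can. A call with a number of a shift or a turn outside -1 to 1 is refused whole. A call with a gripper value outside its range is refused whole. The fingers move at their own pace and stop on an object; the grip force is fixed at half the most. Time passes only in rows, so rows that repeat a pose let the fingers close. It gives the time, the measured TCP pose, the force, the opening and the grip force at its end, in the units of the state.
- bot.sense(): the state, without advancing time (a new reading comes with each control period).
- bot.camera(name): name is "side" or "top" or "wrist"; returns a dict with "img" (384x512x3 uint8, red, green, blue), "fovy" (degrees; the focal length in pixels is half the picture's height over the tangent of half this angle, whatever the lens; pixels are square), "cx", "cy" (the principal point, pixels), "position" and "rotation" of the camera in the world. Camera axes: x right, y up, looking along -z (the intrinsics and any distortion apply to the point x, -y, -z); pixel columns grow to the right and rows downward; lengths in mm; the calibration is good to about 2 mm. A picture is of the moment at which its call begins. There is no depth.
- bot.hand_in(): hands the job in; it is judged then, once.
Trained networks look in the newest picture that a camera, given by its name, has taken for a name from the list of things; names that differ only in an ending like _2 or _b are one class to them, and where a whole thing is asked for, a point or a joint stands for the part that bears it (a point fixed in the world has none). Each returns a list of dicts, best first, with "conf" (0 to 1); they miss things now and then, are a little off and sometimes report something else, mostly with a low value. They report only what shows in the picture. A call takes as long as a camera call. They do not tell look-alikes from the thing itself.
- bot.boxes_of(label, camera): "xy" ([column, row] in pixels, amid what is visible of it).
The state is a dict: "t": time; "joint_positions": joint angles; "joint_velocities": joint speeds; "tau": joint torques, N m; "tool_pos": TCP position; "orientation": TCP orientation; "contact_force": force on the tool from outside, world axes, zero at the start; "moment": the same for the moment, N m; "finger_gap": opening from 0.0 (shut) to 1.0 (fully open); "grasp_force": force on a finger pad.
Only numpy, scipy, OpenCV 4.12 (cv2) and the standard library are available. Lean on these libraries where they do the work, as an engineer would, in place of code of your own. Each camera call takes 0.05 s, during which the arm holds its last target. There are 200 camera calls.

## Working session

There is one attempt and no reset: what is moved stays moved. The work goes in short steps, Python scripts to look and compute and a tool call to move; the robot and the scene stay as the last step left them, time stands still between calls to the robot, and variables do not carry over. Pictures are saved under pics/ and viewed, at most 10 in all, crops included, and the job is handed in when it is done.

Besides the shell and the picture viewer there is one more tool, called after "Request:" as a command line: name --pt "numbers of a row" for each row, then --argument value for the rest. servo_tool: Moves the arm, as the interface text tells. Its arguments: {"type":"object","properties":{"motion":{"type":"array"}},"required":["motion"]}

```bash
mkdir -p pics; ls; python3 - <<'E'
from station import bot
import cv2,numpy as np
ims=[]
for c in("side","top"):
    r=bot.camera(c); cv2.imwrite(f'pics/{c}0.png',r['img'][:,:,::-1]); 
    print(c,{k:(np.round(v,3).tolist() if not isinstance(v,dict) else v) for k,v in r.items() if k!='img'})
    for l in("orange_caddy","blue_caddy","board","wash_tray"):
        print(l,[(np.round(d['xy']).tolist(),round(d['conf'],2)) for d in bot.boxes_of(l,c)])
print(bot.sense())
E
```

```text
pics
side {'fovy': 43.845, 'cx': 254.144, 'cy': 195.997, 'position': [1072.26, 534.843, 1047.616], 'rotation': [38.843, -0.894, 135.723]}
orange_caddy [([345.0, 270.0], 0.89), ([286.0, 336.0], 0.78), ([243.0, 287.0], 0.73), ([378.0, 195.0], 0.59)]
blue_caddy [([293.0, 226.0], 0.88)]
board [([328.0, 246.0], 0.74)]
wash_tray [([188.0, 140.0], 0.79)]
top {'fovy': 54.502, 'cx': 257.921, 'cy': 191.067, 'position': [386.758, -38.819, 1109.961], 'rotation': [6.115, 0.707, -90.754]}
orange_caddy [([177.0, 278.0], 0.96), ([146.0, 116.0], 0.93), ([142.0, 176.0], 0.76), ([197.0, 124.0], 0.75)]
blue_caddy [([200.0, 174.0], 0.77)]
board [([175.0, 208.0], 0.68)]
wash_tray [([365.0, 196.0], 0.68)]
{'t': 0.5, 'joint_positions': array([-8.43559361e+01,  2.18095143e+01,  7.43376341e+01, -8.53937643e-04,
        8.38585758e+01, -1.23378957e+01]), 'joint_velocities': array([-0.05409206,  0.00550966, -0.0803693 ,  0.0154641 , -0.13950729,
        0.00763804]), 'tau': array([-6.41769202e-04, -4.48034298e+01, -2.31333804e+01, -1.46572747e-04,
        8.04413266e-04,  4.83839392e-05]), 'tool_pos': array([ 169.7657049 , -523.10941437,  204.68438368]), 'orientation': array([-1.79994227e+02, -3.93696111e-04,  1.79820510e+01]), 'contact_force': array([-1.2994538 , -0.45981417,  0.01654454]), 'moment': array([-0.05349552,  0.00868959,  0.00159104]), 'grasp_force': 0.0, 'finger_gap': 0.9972689522823068}
```

View pics/side0.png

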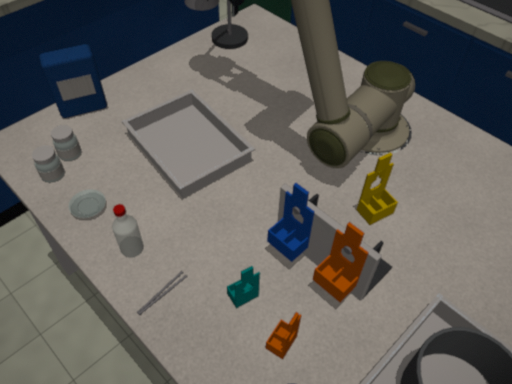

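View pics/top0.png

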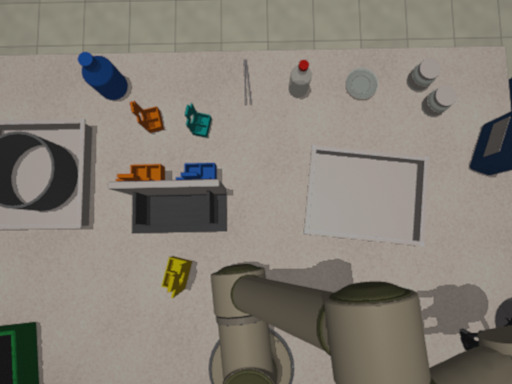

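Candidates: the larger orange caddy on the board at side (345,270) / top (142,176); the small loose orange one at side (286,336) / top (146,116), which is not it; the yellow and turquoise ones are excluded. Next is one close crop to confirm the choice and read off keypoints.

```bash
python3 - <<'E'
import cv2,numpy as np
s=cv2.imread('pics/side0.png')[175:310,260:400]; t=cv2.imread('pics/top0.png')[150:240,100:240]
s=cv2.resize(s,None,fx=4,fy=4,interpolation=cv2.INTER_CUBIC)   # 560x540
cv2.imwrite('pics/sc.png',s)
t=cv2.resize(t,None,fx=5,fy=5,interpolation=cv2.INTER_CUBIC)
cv2.imwrite('pics/tc.png',t)
E
```

```text
(no output)
```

View pics/sc.png

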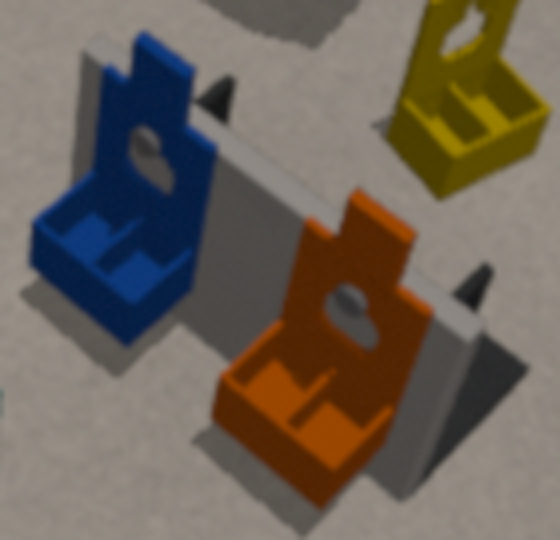

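View pics/tc.png

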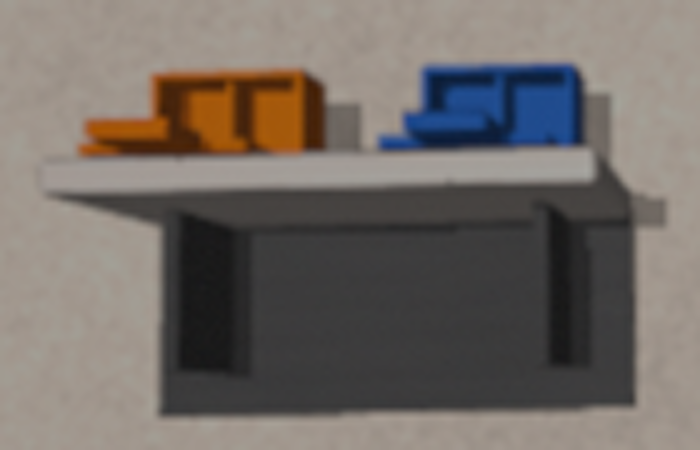

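The crops show the choice is right: the larger orange caddy hangs on the board's world +y screw, with its tab front face at top-crop (88–168, 120). I'll fit the poses from these keypoints.

```bash
cat > h.py <<'E'
import numpy as np
from scipy.spatial.transform import Rotation as R
from scipy.optimize import least_squares
CAM={'side':(43.845,254.144,195.997,[1072.26,534.843,1047.616],[38.843,-.894,135.723]),
'top':(54.502,257.921,191.067,[386.758,-38.819,1109.961],[6.115,.707,-90.754])}
def proj(P,c):
    fv,cx,cy,p,r=c if not isinstance(c,dict) else (c['fovy'],c['cx'],c['cy'],c['position'],c['rotation'])
    r=np.array(r); M=r if r.shape==(3,3) else R.from_euler('xyz',r,degrees=True).as_matrix()
    q=(np.atleast_2d(P)-p)@M; f=192/np.tan(np.radians(fv/2))
    return np.c_[cx+f*q[:,0]/-q[:,2],cy-f*q[:,1]/-q[:,2]]
def world(P,x,y,z,yaw): return R.from_euler('z',yaw,degrees=True).apply(np.atleast_2d(P))+[x,y,z]
E
python3 - <<'E'
from h import *
S=lambda x,y:('side',260+x/4,175+y/4); T=lambda x,y:('top',100+x/5,150+y/5)
board=[((0,-140,190),T(42,158)),((0,140,190),T(595,148)),((18,-140,190),T(42,194)),((18,140,190),T(597,183)),
 ((0,-140,190),S(474,340)),((0,-140,0),S(402,500))]
cad=[((20,-20,200),T(88,122)),((20,20,200),T(168,119)),((-30,-42,50),T(153,74)),((-30,42,50),T(306,70)),
 ((-30,-42,0),S(322,507)),((-30,42,0),S(213,413)),((-30,42,50),S(218,384)),((-30,-42,50),S(332,474)),
 ((30,-20,200),S(415,233)),((30,20,200),S(358,190)),((24,-42,150),S(430,315)),((24,42,150),S(304,221))]
blue=[((20,-20,200),T(408,117)),((20,20,200),T(490,115)),((-30,-42,50),T(424,67)),((-30,42,50),T(578,66)),((-30,-42,0),S(127,345)),((-30,42,0),S(31,262)),((30,20,200),S(142,33)),((30,-20,200),S(194,70))]
def fit(kp,zfix=None):
    def res(v,):
        z=v[3] if zfix is None else zfix
        return np.concatenate([proj(world(p,v[0],v[1],z,v[2]),CAM[k[0]])[0]-k[1:] for p,k in kp])
    n=4 if zfix is None else 3
    s=least_squares(res,[450,100,180,46][:n],loss='soft_l1'); print(s.x.round(1)); print(res(s.x).reshape(-1,2).round(1).tolist()); return s.x
b=fit(board,0); c=fit(cad); d=fit(blue)
for v in(c,d): print('in board',R.from_euler('z',-b[2],degrees=True).apply([v[0]-b[0],v[1]-b[1],v[3]]).round(1))
print('tab centre',world((25,0,180),c[0],c[1],c[3],c[2]))
# tray rim corners (top pic, z=55)
ray=lambda u,v,z:least_squares(lambda p:proj([p[0],p[1],z],CAM['top'])[0]-[u,v],[400,-250]).x
cs=[ray(u,v,55) for u,v in[(314,150),(424,158),(413,243),(305,234)]]
print(np.round(cs),np.mean(cs,0))
E
```

```text
[514.6 207.7 180.5]
[[-1.1, 0.6], [0.1, -0.1], [-1.3, 0.5], [-0.2, 0.0], [-2.1, -0.9], [-1.1, 0.5]]
[543.7 284.9 180.7  40.9]
[[-1.0, 0.5], [-0.1, 0.6], [-0.6, 0.6], [-1.1, 0.6], [-1.0, 1.2], [-1.4, 1.6], [-0.3, -1.9], [0.0, -0.7], [0.8, -0.2], [-0.4, -0.8], [-0.9, 0.5], [-0.5, 0.5]]
[544.6 132.4 179.9  39.5]
[[-0.7, 0.1], [-0.2, 0.3], [0.2, 0.7], [-0.5, 0.5], [-1.3, 0.9], [-1.6, 0.7], [-0.2, -1.2], [0.2, -0.3]]
in board [-29.8 -76.8  40.9]
in board [-29.3  75.6  39.5]
tab centre [[518.67913578 284.56267234 220.8584816 ]]
[[ 616. -190.]
 [ 588. -503.]
 [ 348. -458.]
 [ 377. -158.]] [ 482.30928413 -327.29185816]
```

Request:
servo_tool --pt "0 0 -0.5 0 0 0 1" --pt "0.3 -0.35 -1 0 0 0 1" --pt "0.6 -0.7 -1 0 0 0 1" --pt "0.88 -1 -1 0 0 0 1"

```text
t: 0.9
tool_pos: [222.6, -400.6, 306.3]
orientation: [179.8, 0.0, 17.9]
contact_force: [1.7, -0.2, 0.1]
finger_gap: 0.998
grasp_force: 0.0
```

Request:
servo_tool --pt "0.3 -0.33 -0.2 0 0 0 1" --pt "0.6 -0.67 -0.3 0 0 0 1" --pt "0.88 -1 -0.3 0 0 0 1"

```text
t: 1.2
tool_pos: [275.8, -277.6, 336.1]
orientation: [179.8, -0.0, 18.0]
contact_force: [-0.4, -0.3, 0.3]
finger_gap: 0.996
grasp_force: 0.0
```

Request:
servo_tool --pt "0.3 -0.33 0 0 0 0 1" --pt "0.6 -0.67 0 0 0 0 1" --pt "0.88 -1 0 0 0 0 1"

```text
t: 1.5
tool_pos: [328.3, -155.0, 334.9]
orientation: [180.0, -0.0, 18.0]
contact_force: [0.0, 0.2, 0.4]
finger_gap: 1.002
grasp_force: 0.0
```

Request:
servo_tool --pt "0.3 -0.33 0 0 0 0 1" --pt "0.6 -0.67 0 0 0 0 1" --pt "0.88 -1 0 0 0 0 1"

```text
t: 1.8
tool_pos: [381.1, -32.6, 335.0]
orientation: [180.0, -0.0, 18.0]
contact_force: [1.1, -0.9, -0.1]
finger_gap: 0.996
grasp_force: 0.0
```

Request:
servo_tool --pt "0.3 -0.33 0 0 0 0 1" --pt "0.6 -0.67 0 0 0 0 1" --pt "0.88 -1 0 0 0 0 1"

```text
t: 2.1
tool_pos: [434.0, 89.8, 334.8]
orientation: [180.0, -0.0, 18.0]
contact_force: [-0.1, -1.1, -0.6]
finger_gap: 0.999
grasp_force: 0.0
```

Request:
servo_tool --pt "0.3 -0.33 0 0 0 -0.08 1" --pt "0.6 -0.67 0 0 0 -0.17 1" --pt "0.88 -1 0 0 0 -0.26 1" --pt "0.88 -1 0 0 0 -0.35 1" --pt "0.88 -1 0 0 0 -0.44 1" --pt "0.88 -1 0 0 0 -0.53 1" --pt "0.88 -1 0 0 0 -0.62 1" --pt "0.88 -1 0 0 0 -0.71 1" --pt "0.88 -1 0 0 0 -0.805 1" --pt "0.88 -1 0 0 0 -0.805 1"

```text
t: 3.1
tool_pos: [486.5, 210.0, 334.7]
orientation: [-180.0, -0.0, 90.5]
contact_force: [0.3, -0.9, 0.8]
finger_gap: 1.0
grasp_force: 0.0
```

Request:
servo_tool --pt "0.35 0.15 0 0 0 0 1" --pt "0.72 0.32 0 0 0 0 1" --pt "0.72 0.32 0 0 0 0 1" --pt "0.72 0.32 0 0 0 0 1"

```text
t: 3.5
tool_pos: [518.0, 282.6, 334.1]
orientation: [-179.9, 0.0, 90.3]
contact_force: [-0.9, -0.7, -1.1]
finger_gap: 1.002
grasp_force: 0.0
```

```bash
python3 - <<'E'
from station import bot
from h import *
import cv2
r=bot.camera("wrist"); im=r['img'][:,:,::-1].copy()
print(r['position'],r['rotation'])
for (v,col) in (((543.7,284.0,46,180.6),(255,0,255)),):
    for p in[(20,-20,200),(20,20,200),(30,-20,200),(30,20,200),(-30,-42,50),(-30,42,50)]:
        q=proj(world(p,*v),r)[0]; print(p,q.round(1)); cv2.circle(im,tuple(int(a) for a in q.round()),3,col,1)
cv2.imwrite('pics/w1.png',im)
s=bot.sense(); print(s['tool_pos'],s['orientation'],s['joint_positions'])
E
```

```text
[518.42177683 367.30702015 503.76389581] [-19.0605795    0.07359642   0.34577664]
(20, -20, 200) [258.2 164.2]
(20, 20, 200) [258.2 205.8]
(30, -20, 200) [247.  164.2]
(30, 20, 200) [247.5 205.9]
(-30, -42, 50) [293.5 121.4]
(-30, 42, 50) [291.2 181. ]
[517.81401846 281.94016468 334.59598325] [-1.79982254e+02  1.86437618e-02  9.03011831e+01] [ 1.70783182e+01  2.32844636e+01  5.10983771e+01 -1.32172753e-02
  1.05639531e+02  1.67735774e+01]
```

View pics/w1.png

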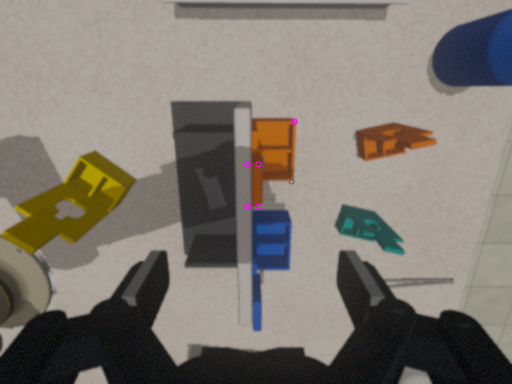

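The wrist view shows the orange tab at about (257,185), roughly 4 px right of where my fit puts it. I'll measure the tab from the colour mask.

```bash
python3 - <<'E'
import cv2
im=cv2.imread('pics/w1.png')[100:280,215:325]
cv2.imwrite('pics/w1c.png',cv2.resize(im,None,fx=3.3,fy=3.3,interpolation=cv2.INTER_CUBIC)[:600])
import numpy as np
for r in(172,180,190,200): print(r,[tuple(int(a) for a in im[r-100,c-215][::-1]) for c in range(244,268)])
E
```

```text
172 [(121, 113, 109), (123, 114, 112), (121, 114, 111), (122, 113, 110), (118, 112, 108), (115, 106, 103), (109, 98, 97), (102, 81, 68), (116, 67, 46), (125, 63, 27), (129, 65, 19), (131, 67, 14), (131, 66, 22), (130, 66, 15), (131, 68, 18), (129, 65, 18), (128, 64, 18), (121, 66, 23), (107, 62, 37), (94, 63, 44), (97, 64, 46), (102, 57, 33), (105, 58, 23), (105, 55, 26)]
180 [(123, 114, 111), (121, 115, 112), (121, 113, 111), (119, 113, 109), (121, 114, 111), (118, 109, 106), (109, 101, 96), (102, 77, 71), (109, 66, 38), (124, 63, 16), (127, 64, 14), (132, 66, 20), (130, 66, 25), (130, 64, 17), (132, 68, 21), (132, 68, 22), (127, 65, 13), (125, 66, 29), (120, 70, 41), (123, 79, 57), (127, 83, 60), (127, 84, 60), (127, 86, 63), (130, 91, 68)]
190 [(120, 115, 109), (119, 113, 107), (120, 116, 109), (120, 114, 108), (120, 113, 109), (119, 112, 108), (109, 99, 95), (102, 81, 72), (110, 64, 42), (123, 63, 24), (129, 66, 17), (128, 64, 17), (130, 66, 15), (128, 65, 11), (130, 66, 18), (132, 66, 21), (127, 63, 23), (121, 67, 35), (117, 82, 67), (118, 103, 92), (121, 111, 102), (124, 114, 109), (121, 115, 106), (121, 114, 108)]
200 [(119, 114, 110), (116, 110, 106), (120, 115, 111), (123, 114, 110), (120, 113, 108), (113, 110, 105), (108, 100, 96), (102, 84, 75), (111, 66, 50), (123, 65, 29), (126, 63, 15), (129, 65, 21), (129, 66, 17), (132, 71, 30), (130, 66, 19), (130, 66, 16), (127, 65, 21), (120, 69, 37), (115, 86, 72), (119, 104, 94), (119, 110, 104), (119, 112, 105), (121, 114, 109), (119, 112, 105)]
```

View pics/w1c.png

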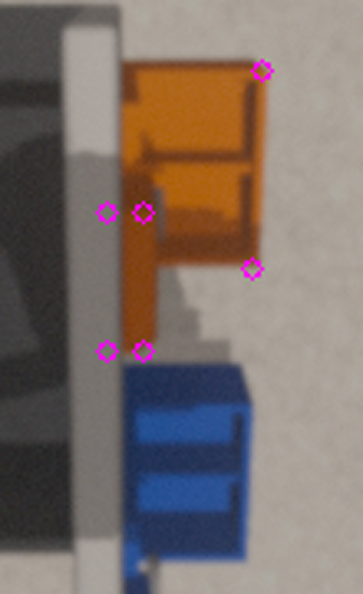

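Request:
servo_tool --pt "0.01 0.03 0.2 0 0 0 1" --pt "0.01 0.03 0.4 0 0 0 1" --pt "0.01 0.03 0.6 0 0 0 1" --pt "0.01 0.03 0.75 0 0 0 1" --pt "0.01 0.03 0.75 0 0 0 1"

```text
t: 4.05
tool_pos: [520.1, 282.0, 258.4]
orientation: [-179.8, 0.1, 90.3]
contact_force: [0.8, -0.7, 0.2]
finger_gap: 0.999
grasp_force: 0.0
```

```bash
python3 - <<'E'
from station import bot
from h import *
import cv2
r=bot.camera("wrist"); im=r['img'][:,:,::-1].copy()
s=bot.sense(); print(s['tool_pos'],s['orientation'])
tx,ty,_=s['tool_pos']
# pad midline marks at tab top height
for dz in(246,):
    for dx in(-5,5): 
        for dy in (-20,20): q=proj([tx+dx,ty+dy,dz],r)[0]; print(q.round(1))
m=(im[:,:,2].astype(int)-im[:,:,0]>60)
for row in range(100,384,12): 
    c=np.where(m[row,200:330])[0]; print(row,(c.min()+200,c.max()+200) if len(c) else None)
cv2.imwrite('pics/w2.png',im)
E
```

```text
[520.62641244 282.30954261 259.92194343] [-1.79956739e+02  1.89643517e-02  9.03037611e+01]
[245.1 247.5]
[244.9 193.4]
[259.4 247.6]
[260.2 193.5]
100 None
112 None
124 (np.int64(251), np.int64(297))
136 (np.int64(250), np.int64(303))
148 (np.int64(248), np.int64(302))
160 (np.int64(249), np.int64(302))
172 (np.int64(249), np.int64(301))
184 (np.int64(249), np.int64(300))
196 (np.int64(249), np.int64(299))
208 (np.int64(249), np.int64(261))
220 (np.int64(249), np.int64(261))
232 (np.int64(249), np.int64(261))
244 None
256 None
268 None
280 None
292 None
304 None
316 None
328 None
340 None
352 None
364 None
376 None
```

View pics/w2.png

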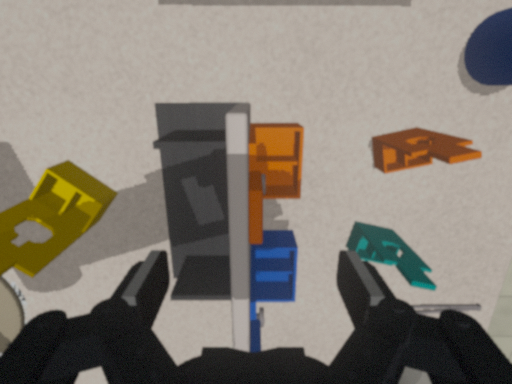

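The tab is about 2 mm in +x and 3 mm in +y from the gripper centre, at columns 249–262 and ending near row 243. I'll correct for that, descend and close.

Request:
servo_tool --pt "0.03 0.02 0.2 0 0 0 1" --pt "0.03 0.02 0.4 0 0 0 1" --pt "0.03 0.02 0.51 0 0 0 1" --pt "0.03 0.02 0.51 0 0 0 1" --pt "0.03 0.02 0.51 0 0 0 -0.4"

```text
t: 4.6
tool_pos: [523.4, 286.2, 210.0]
orientation: [179.9, -0.0, 90.4]
contact_force: [-0.1, -0.1, 1.1]
finger_gap: 0.856
grasp_force: 0.0
```

Request:
servo_tool --pt "0 0 0 0 0 0 -0.6" --pt "0 0 0 0 0 0 -0.8" --pt "0 0 0 0 0 0 -1" --pt "0 0 0 0 0 0 -1" --pt "0 0 0 0 0 0 -1" --pt "0 0 0 0 0 0 -1" --pt "0 0 0 0 0 0 -1" --pt "0 0 0 0 0 0 -1"

```text
t: 5.4
tool_pos: [523.1, 286.3, 209.0]
orientation: [180.0, -0.0, 90.4]
contact_force: [-0.4, -0.4, 3.3]
finger_gap: 0.091
grasp_force: 61.3
```

Gripped with almost no side load. Now lift 31 mm.

Request:
servo_tool --pt "0 0 -0.05 0 0 0 -1" --pt "0 0 -0.1 0 0 0 -1" --pt "0 0 -0.15 0 0 0 -1" --pt "0 0 -0.2 0 0 0 -1" --pt "0 0 -0.25 0 0 0 -1" --pt "0 0 -0.31 0 0 0 -1" --pt "0 0 -0.31 0 0 0 -1" --pt "0 0 -0.31 0 0 0 -1"

```text
t: 6.2
tool_pos: [522.9, 286.3, 239.7]
orientation: [180.0, -0.0, 90.4]
contact_force: [0.1, -0.4, -2.6]
finger_gap: 0.09
grasp_force: 60.6
```

```bash
python3 - <<'E'
from station import bot
import cv2,numpy as np
r=bot.camera("side"); s0=bot.sense(); print(s0['contact_force'],s0['moment'],s0['tool_pos'])
im=r['img'][:,:,::-1][140:310,280:420]
cv2.imwrite('pics/s2.png',cv2.resize(im,None,fx=3.5,fy=3.5,interpolation=cv2.INTER_CUBIC))
E
```

```text
[-0.40366065  0.42297334 -2.31362285] [-0.06512364  0.03546827 -0.01334044] [522.84371786 286.22923906 239.51697925]
```

View pics/s2.png

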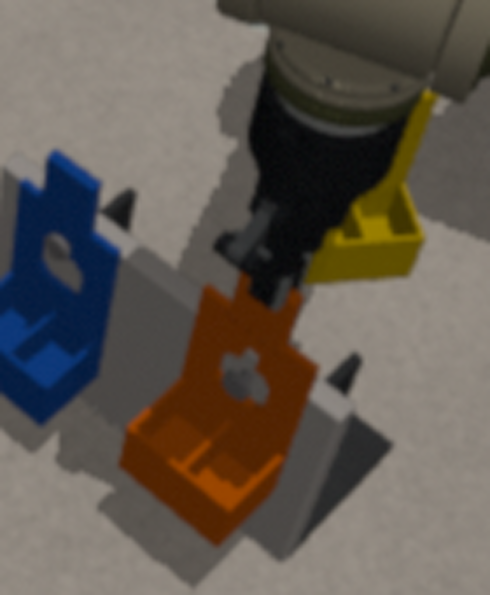

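The caddy is lifted and hangs free: the 2.3 N load matches its weight, and the head shows inside the wide hole. Pull straight off in +x.

Request:
servo_tool --pt "0 0.06 0 0 0 0 -1" --pt "0 0.12 0 0 0 0 -1" --pt "0 0.18 0 0 0 0 -1" --pt "0 0.24 0 0 0 0 -1" --pt "0 0.32 0 0 0 0 -1" --pt "0 0.42 0 0 0 0 -1" --pt "0 0.54 0 0 0 0 -1" --pt "0 0.66 0 0 0 0 -1" --pt "0 0.78 0 0 0 0 -1" --pt "0 0.78 0 0 0 0 -1"

```text
t: 7.25
tool_pos: [602.4, 286.5, 238.8]
orientation: [-180.0, 0.0, 90.4]
contact_force: [-0.4, 0.6, -2.8]
finger_gap: 0.091
grasp_force: 60.7
```

Request:
servo_tool --pt "0 0 -0.15 0 0 0 -1" --pt "0 0 -0.4 0 0 0 -1" --pt "0 0 -0.7 0 0 0 -1" --pt "-0.1 0 -0.9 0 0 0 -1" --pt "-0.3 0 -1 0 0 0 -1" --pt "-0.55 0 -1 0 0 0 -1" --pt "-0.8 0 -1 0 0 0 -1" --pt "-1 0 -1 0 0 0 -1"

```text
t: 8.05
tool_pos: [601.4, 185.7, 339.9]
orientation: [-180.0, 0.0, 90.4]
contact_force: [0.2, -1.1, -2.4]
finger_gap: 0.095
grasp_force: 60.6
```

Request:
servo_tool --pt "-0.25 0 0 0 0 0 -1" --pt "-0.5 0 0 0 0 0 -1" --pt "-0.75 0 0 0 0 0 -1" --pt "-1 0 0 0 0 0 -1"

```text
t: 8.45
tool_pos: [602.1, 86.0, 339.8]
orientation: [-180.0, -0.0, 90.4]
contact_force: [0.1, -0.2, -2.1]
finger_gap: 0.093
grasp_force: 60.6
```

Request:
servo_tool --pt "-0.25 0 0 0 0 0 -1" --pt "-0.5 -0.1 0 0 0 0 -1" --pt "-0.75 -0.2 0 0 0 0 -1" --pt "-1 -0.3 0 0 0 0 -1"

```text
t: 8.85
tool_pos: [572.5, -14.2, 339.8]
orientation: [180.0, -0.0, 90.4]
contact_force: [-0.1, 0.3, -1.8]
finger_gap: 0.094
grasp_force: 60.6
```

Request:
servo_tool --pt "-0.25 -0.1 0 0 0 0 -1" --pt "-0.5 -0.2 0 0 0 0 -1" --pt "-0.75 -0.3 0 0 0 0 -1" --pt "-1 -0.4 0 0 0 0 -1"

```text
t: 9.25
tool_pos: [533.2, -114.4, 339.9]
orientation: [180.0, 0.0, 90.4]
contact_force: [0.5, -0.3, -1.7]
finger_gap: 0.1
grasp_force: 60.6
```

Request:
servo_tool --pt "-0.25 -0.1 0 0 0 0 -1" --pt "-0.5 -0.2 0 0 0 0 -1" --pt "-0.75 -0.3 0 0 0 0 -1" --pt "-1 -0.4 0 0 0 0 -1"

```text
t: 9.65
tool_pos: [494.0, -214.7, 339.9]
orientation: [180.0, 0.0, 90.4]
contact_force: [-0.8, 0.3, -2.1]
finger_gap: 0.093
grasp_force: 60.6
```

Request:
servo_tool --pt "-0.25 -0.1 0 0 0 0 -1" --pt "-0.5 -0.2 0 0 0 0 -1" --pt "-0.75 -0.3 0 0 0 0 -1" --pt "-0.9 -0.34 0 0 0 0 -1" --pt "-1 -0.34 0 0 0 0 -1" --pt "-1 -0.34 0 0 0 0 -1"

```text
t: 10.25
tool_pos: [461.7, -314.8, 339.4]
orientation: [-180.0, -0.0, 90.4]
contact_force: [0.6, 1.0, -2.6]
finger_gap: 0.092
grasp_force: 60.6
```

Request:
servo_tool --pt "0 0 0.15 0 0 0 -1" --pt "0 0 0.35 0 0 0 -1" --pt "0 0 0.6 0 0 0 -1" --pt "0 0 0.85 0 0 0 -1" --pt "0 0 1 0 0 0 -1" --pt "0 0 1 0 0 0 -1"

```text
t: 10.85
tool_pos: [461.4, -312.5, 237.9]
orientation: [-179.8, -0.2, 90.5]
contact_force: [-0.7, -0.2, -2.3]
finger_gap: 0.089
grasp_force: 60.6
```

Request:
servo_tool --pt "0 0 0.15 0 0 0 -1" --pt "0 0 0.3 0 0 0 -1" --pt "0 0 0.45 0 0 0 -1" --pt "0 0 0.58 0 0 0 -1" --pt "0 0 0.58 0 0 0 -1" --pt "0 0 0.58 0 0 0 -1"

```text
t: 11.45
tool_pos: [462.1, -314.2, 182.9]
orientation: [179.9, 0.1, 90.5]
contact_force: [0.0, -0.5, -1.9]
finger_gap: 0.091
grasp_force: 60.6
```

```bash
python3 - <<'E'
from station import bot
import cv2,numpy as np
a=bot.camera("side")['img'][60:260,90:330,::-1]; b=bot.camera("top")['img'][120:290,270:470,::-1]
a=cv2.resize(a,(400,333)); b=cv2.resize(b,(392,333))
cv2.imwrite('pics/p1.png',np.hstack([a,b]))
E
```

```text
(no output)
```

View pics/p1.png

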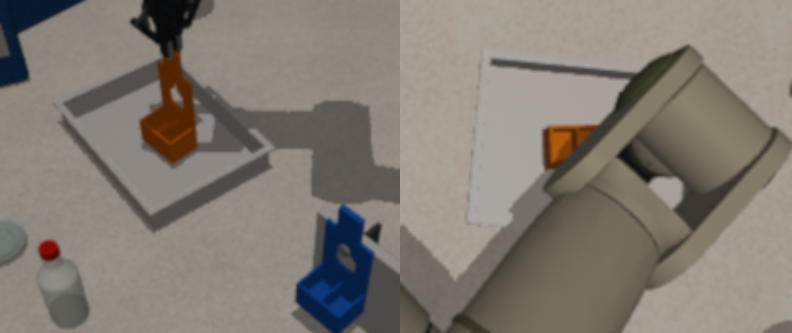

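The caddy is upright over the middle of the tray (left panel ~(168,135)), and blue is still hanging. I'll lower it slowly and watch the force.

Request:
servo_tool --pt "0 0 0.03 0 0 0 -1" --pt "0 0 0.06 0 0 0 -1" --pt "0 0 0.09 0 0 0 -1" --pt "0 0 0.11 0 0 0 -1" --pt "0 0 0.11 0 0 0 -1" --pt "0 0 0.11 0 0 0 -1"

```text
t: 12.15
tool_pos: [461.5, -314.3, 170.7]
orientation: [-180.0, -0.0, 90.4]
contact_force: [-0.7, -0.1, -2.4]
finger_gap: 0.094
grasp_force: 60.6
```

Request:
servo_tool --pt "0 0 0.02 0 0 0 -1" --pt "0 0 0.03 0 0 0 -1" --pt "0 0 0.03 0 0 0 -1"

```text
t: 12.45
tool_pos: [461.5, -314.5, 168.7]
orientation: [179.9, 0.1, 90.4]
contact_force: [-3.0, 1.4, 5.7]
finger_gap: 0.091
grasp_force: 61.5
```

Contact. Release and withdraw upward.

Request:
servo_tool --pt "0 0 0 0 0 0 -0.7" --pt "0 0 0 0 0 0 -0.5" --pt "0 0 0 0 0 0 -0.2" --pt "0 0 0 0 0 0 0.1" --pt "0 0 0 0 0 0 0.1" --pt "0 0 0 0 0 0 0.1"

```text
t: 13.05
tool_pos: [461.5, -314.2, 167.7]
orientation: [-180.0, -0.0, 90.4]
contact_force: [-0.9, -0.2, -0.4]
finger_gap: 0.549
grasp_force: 0.0
```

Request:
servo_tool --pt "0 0 -0.1 0 0 0 0.1" --pt "0 0 -0.3 0 0 0 0.1" --pt "0 0 -0.6 0 0 0 0.1" --pt "0 0 -0.9 0 0 0 0.1" --pt "0 0 -1 0 0 0 0.1" --pt "0 0 -1 0 0 0 0.1" --pt "0 0 -1 0 0 0 0.1"

```text
t: 13.75
tool_pos: [461.2, -313.9, 266.6]
orientation: [-179.9, -0.1, 90.4]
contact_force: [-0.8, -0.7, -0.4]
finger_gap: 0.548
grasp_force: 0.0
```

```bash
python3 - <<'E'
from station import bot
import cv2,numpy as np
a=bot.camera("side")['img'][60:310,90:410,::-1]
cv2.imwrite('pics/p2.png',cv2.resize(a,None,fx=2,fy=2))
E
```

```text
(no output)
```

View pics/p2.png

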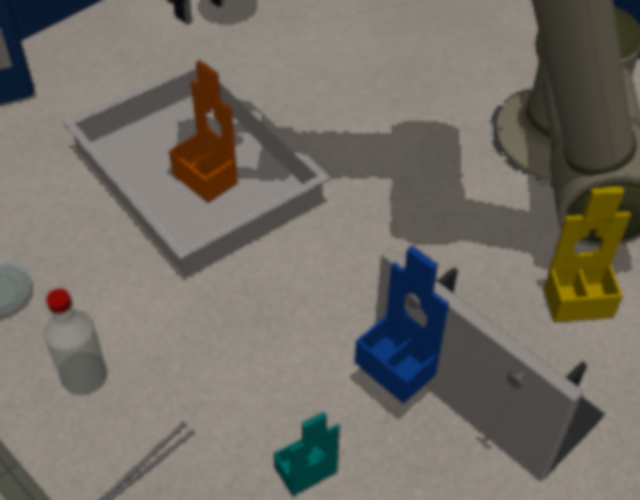

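The orange caddy stands upright in the tray at about (205,150), the blue one is still on its screw, and the gripper is clear.

```bash
python3 -c "
from station import bot
print(bot.hand_in())"
```

```text
the job is handed in; nothing more can be done
None
```

The orange caddy is off its screw and standing upright on the floor of the empty wash tray, and the blue caddy still hangs where it was; the job is handed in, but no verdict came back.

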